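# Let the ratchet clamp off a glued drawer front

### The arm

A 7-joint arm with a two-finger parallel gripper is mounted at the origin on the work surface. World frame = base frame: x ahead of the robot, y to its left, z up, the work surface at z = 0. Lengths are in m, angles in rad, forces in N, time in s.
With the tool pointing down it reaches from about 0.35 to 0.9 m from the base axis. Payload 7.2 kg.
Tool frame: the origin (TCP) lies at the very end of the fingers, on their centre line; the grasp point (between the pads) lies pinch_z behind it (pinch_z is the distance from the TCP to the grasp point, in m); z points along the fingers, y is the line along which they close (so a half turn about z gives the same grasp; the last joint's range is limited). The gripper opens to 88 mm and grips with 3 to 60 N. Pads are 20 mm wide; open, the fingers measure 115 mm over their backs; the gripper's body (75 mm by 178 mm) begins 61 mm behind the grasp point.
Start: joints at [-1.303, 0.411, -0.013, 1.596, 0.006, 1.134, -0.082], TCP at [0.206, 0.59, 0.223] pointing down, gripper open.
Joint ranges: [-2.95, 2.95], [-0.29, 1.99], [-1.47, 1.44], [0.14, 2.54], [-1.03, 4.17], [0.13, 1.85], [-2.86, 2.86]. Speed limits (rad/s): [2.39, 2.39, 3.01, 3.01, 3.14, 3.14, 3.14].

### API

Orientations are given as a unit quaternion [w, x, y, z].
In Python, from rig import * gives the robot as it stands.
- The arm moves only by the tool servo_tool, never from a script. Its argument "rows" is a list of rows, each an object of numbers: "rx", "ry", "rz": the turn, a rotation vector about the tool's x, y, z in degrees; "dx", "dy", "dz": the shift along the tool's x, y, z in mm; "claw": the finger opening in mm, from 0 to 87.8. In form: [{"rx": .., "ry": .., "rz": .., "dx": .., "dy": .., "dz": .., "claw": ..}, ...]. A call has 1 to 5 rows; each row is the pose to reach, as a shift and turn from the pose commanded when the call began, along the tool's axes at that moment; what a row does not reach only later rows make up. A row lasts 1/10 s, in which the tool goes at most 50 mm and 8.59 degrees, less where a joint would pass 70% of its speed; a pose out of reach is approached as far as the arm can. A call with a gripper value outside its range is refused whole. The fingers move at their own pace and stop on an object; "newtons" is the grip in N (left out, the last holds). Time passes only in rows, so rows that repeat a pose let the fingers close. It gives the time, the measured TCP pose, the force, the opening and the grip force at its end, in the units of the state.
- state(): the state, without advancing time (a new reading comes with each control period).
- grab_frame(name): name is "side" or "top"; returns a dict with "image" (420x560x3 uint8, red, green, blue), "fx", "fy", "cx", "cy" (pixels), "R" (3x3) and "t" (3): a world point X has camera coordinates R X + t. Camera axes: x right, y down, z forward; pixel columns grow to the right and rows downward; lengths in m; the calibration is good to about 2 mm. A picture is of the moment at which its call begins. There is no depth.
- close_job(): hands the job in; it is judged then, once.
Trained networks look in a picture, given as the dict that the camera call returned (one of the last four; its "shot" number tells which), for a name from the list of things; names that differ only in an ending like _2 or _b are one class to them, and where a whole thing is asked for, a point or a joint stands for the part that bears it (a point fixed in the world has none). Each returns a list of dicts, best first, with "conf" (0 to 1); they miss things now and then, are a little off and sometimes report something else, mostly with a low value. They report only what shows in the picture. A call takes as long as a camera call.
- regions_of(picture, thing): "pixels" (420x560 bool, what is visible of it) and "rect" ([left, top, right, bottom] in pixels, round what is visible of it).
- tip_of(picture, thing): "centre" ([column, row] in pixels: a listed point, or the origin of a listed thing).
The state is a dict: "clock": time; "joint_positions": joint angles; "joint_vel": joint speeds; "tau": joint torques, N m; "tcp_pos": TCP position; "orientation": TCP orientation; "contact_force": force on the tool from outside, world axes, zero at the start; "moment": the same for the moment, N m; "opening": opening from 0.0 (shut) to 1.0 (fully open); "gripper_force": force on a finger pad.
Only numpy, scipy, OpenCV 4.12 (cv2) and the standard library are available. Lean on these libraries where they do the work, as an engineer would, in place of code of your own. Each camera call takes 0.05 s, during which the arm holds its last target. There are 200 camera calls.

### The job

The glue has set, so let the ratchet clamp off the drawer front: flick the pawl's thumb lever fully over to its off side, then take the crank and wind on only until the pawl springs clear of the wheel, without squeezing the front noticeably harder. Ease the drum back by the crank, slowly and without ever letting it spin, until the rack rests lightly against its stop, and let go of it there. Leave the drawer front, the bar pull, the screw jar and the mug where they are.

Things in the scene. Friction and masses are not known exactly. Their poses are not given: they have to be found in the camera images.
- clamp: Flat ratchet clamp lying on the worktop: aluminium base 310 x 575 x 15 mm, fixed. Origin on the drum's upright axis, at worktop level; x away from the robot at yaw 0, y left, z up. Base spans x -145..165, y -402..172 mm. Rack and jaw run along y at x = 48 mm; the drawer front lies in the -y half between jaw and a fence
- drum (a joint): Turn of drum, toothed wheel and crank about the upright axis, rad. Grows clockwise seen from above (winding on; jaw goes to -y, 40 mm per rad); easing back is anticlockwise. Starts at about 1.86 on the pawl. Springs always drive it back: about 1.1 N m while clamped, 0.3 to 0.4 N m once the jaw is off. 12 teeth, wheel 104 mm across, top 52 mm high; crank arm top 72 mm high
- knob_grip (a point): Middle of the crank's upright wooden knob, 100 mm above the worktop. Knob 26 mm diameter, from 74 to 120 mm high, turns freely on its own pin, 80 mm from the drum's axis. In the clamp frame it stands at angle 3.735 rad minus joint drum (anticlockwise from +x)
- lever (a joint): Thumb lever of the pawl, rad: 0 on (start), 0.42 off (end stop). Turns anticlockwise from above about an upright post at x -2, y -80 mm in the clamp frame; stays where it is put. About 4 N at the peg moves it
- lever_peg (a point): Centre of the top, 86 mm high, of the upright steel peg at the lever's end: 14 mm diameter, standing from 62 mm (lever's top face) to 86 mm; 75 mm from the post. Going off it moves about 31 mm, towards -y and a little +x of the clamp
- pawl (a joint): Pawl angle relative to the lever, rad; a spring joins them on one post. About -0.02: in the wheel, lever on. About -0.43: lever off but the loaded tooth still holds the pawl. About -0.12: lever off and pawl sprung clear. With the lever off it comes clear when the drum is truly wound on by about 0.1 rad (an arm that gives under the load must push on further)
- pawl_tip (a point): Top of the pawl's tip, 51 mm high; 47 mm from the drum's axis when in the wheel, over 55 mm when clear
- carriage: Steel rack bar with its block, slides along the clamp's y: at -40 mm x joint drum from where its origin coincides with the clamp's. Driven by the drum without play
- rack_end (a point): Centre of the rack bar's +y end face, 26 mm high; bar 16 x 16 mm
- stop: Dark steel block 34 x 20 x 35 mm on the base, set at various places. Origin at the foot of its -y face, which the rack's end meets: they touch when rack_end and this origin have the same y in the clamp frame. Forcing the rack on it with over 25 N damages it; the return spring alone gives about 8 N
- jaw: Black jaw bar 105 x 15 x 30 mm, sprung (1 N per mm) on the rack's block. Its pressing face is at y -155 mm of its origin. Presses the front with about 17 N at the start; over 28 N spoils the joint, reached 0.25 rad past the start
- drawer_front: White framed drawer front 200 x 150 x 20 mm, loose on the base between jaw and fence. Origin at the centre of its underside
- bar_pull: Dark steel bar pull, 100 mm long, 31 mm high, standing on the clamp's base beside the drawer front. Origin between its feet
- screw_jar: Small glass jar with steel lid, 38 mm diameter, 50 mm high, on the base near its +x +y corner. Origin under its centre
- mug: White mug, 80 mm diameter, 95 mm high, on the worktop left of the clamp. Origin under its centre

How it is judged:
On the way, in this order (a step that is already met when the one before it is completed fails the run):
1. the thumb lever is over on its off side while the drum is still wound (value of joint lever above 0.36 rad and value of joint drum above 1.7 rad), for 0.2 s.
2. the pawl has sprung clear of the wheel while the jaw still presses on the drawer front (value of joint pawl above -0.22 rad and value of joint lever above 0.36 rad and contact force between jaw and drawer_front above 5 N), for 0.05 s.
At the end, for the whole second after the job is handed in: The rack rests against its stop (contact over 1.5 N) and the drum is still (under 0.05 rad/s, joint drum below 0.9), the thumb lever is off (over 0.36 rad) and the jaw no longer presses the drawer front (under 0.5 N) (contact force between carriage and stop above 1.5 N and velocity of joint drum between -0.05 and 0.05 rad/s and value of joint lever above 0.36 rad and value of joint drum below 0.9 rad and contact force between jaw and drawer_front below 0.5 N); the robot touches nothing.
It fails at once if the drum is let spin (faster than 2 rad/s either way) (velocity of joint drum below -2 rad/s or velocity of joint drum above 2 rad/s).
It fails at once if the jaw squeezes the drawer front with more than 28 N (contact force between jaw and drawer_front above 28 N).
It fails at once if the rack is forced against its stop with more than 25 N (contact force between carriage and stop above 25 N).
It fails at once if the drawer front is shifted by more than 8 mm (distance of drawer_front from where it was at the start of the episode above 0.008 m).
It fails at once if the bar pull, the screw jar or the mug is shifted by more than 20 mm (distance of any of bar_pull, screw_jar, mug from where it was at the start of the episode above 0.02 m).
It also fails if it takes over 64 s, if anything falls off the work surface, if the arm or the gripper's body presses on something with over 40 N, if the wrist force passes 120 N, or if a joint passes its speed limit or range.

## Working session

There is one attempt and no reset: what is moved stays moved. The work goes in short steps, Python scripts to look and compute and a tool call to move; the robot and the scene stay as the last step left them, time stands still between calls to the robot, and variables do not carry over. Pictures are saved under pics/ and viewed, at most 10 in all, crops included, and the job is handed in when it is done.

Besides the shell and the picture viewer there is one more tool, called in YAML: its name, and indented under it one key for each argument. servo_tool: Moves the arm, as the interface text tells. Its arguments: {"type":"object","properties":{"rows":{"type":"array","items":{"type":"object","properties":{"rx":{"type":"number"},"ry":{"type":"number"},"rz":{"type":"number"},"dx":{"type":"number"},"dy":{"type":"number"},"dz":{"type":"number"},"claw":{"type":"number"}}}},"newtons":{"type":"number"}},"required":["rows"]}

```bash
mkdir -p pics; cat > h.py <<'E'
from rig import *
import numpy as np, cv2
from scipy.optimize import least_squares
from scipy.spatial.transform import Rotation as Rn
def ray(p,px):
    R=np.array(p["R"]);t=np.array(p["t"])
    d=R.T@np.array([(px[0]-p["cx"])/p["fx"],(px[1]-p["cy"])/p["fy"],1]);return -R.T@t,d
def atz(p,px,z):
    o,d=ray(p,px);return o+d*(z-o[2])/d[2]
def proj(p,X):
    c=np.array(p["R"])@X+np.array(p["t"]);return np.array([p["fx"]*c[0]/c[2]+p["cx"],p["fy"]*c[1]/c[2]+p["cy"]])
def save(p,n): cv2.imwrite("pics/"+n+".png",p["image"][:,:,::-1])
E
python3 - <<'E'
from h import *
s=state();print({k:np.round(v,3) for k,v in s.items()})
for n in("top","side"):
    p=grab_frame(n);save(p,n+"0")
    o,_=ray(p,(0,0));print(n,"cam",o.round(3),p["fx"])
    for th,z in dict(clamp=0,knob_grip=.1,lever_peg=.086,pawl_tip=.051,rack_end=.026,stop=.015,drawer_front=.015,bar_pull=.015,screw_jar=.015,mug=0).items():
        for r in tip_of(p,th)[:2]:
            print(th,np.round(r["centre"],1),round(r["conf"],2),atz(p,r["centre"],z).round(4))
E
```

```text
{'clock': np.float64(0.0), 'joint_positions': array([-1.303,  0.412, -0.013,  1.597,  0.006,  1.134, -0.082]), 'joint_vel': array([-0.001,  0.   ,  0.001,  0.   , -0.   , -0.002,  0.   ]), 'tau': array([-0.0000e+00, -5.8795e+01,  6.4200e-01, -2.9107e+01, -5.4000e-02,
        1.8000e-02,  0.0000e+00]), 'tcp_pos': array([0.206, 0.59 , 0.222]), 'orientation': array([-0.   ,  0.167,  0.986, -0.001]), 'contact_force': array([-0.273,  0.624,  0.135]), 'moment': array([-0.038,  0.052,  0.014]), 'gripper_force': np.float64(0.0), 'opening': np.float64(1.0)}
top cam [0.428 0.117 1.068] 394.5589386377728
clamp [301.8 200.5] 0.88 [0.5834 0.0292 0.    ]
clamp [292.  148.8] 0.2 [0.7279 0.0593 0.    ]
knob_grip [271.1 203.4] 0.57 [0.5593 0.1133 0.1   ]
lever_peg [348.  230.6] 0.83 [ 0.4985 -0.0806  0.086 ]
lever_peg [275.4 204. ] 0.6 [0.56   0.1024 0.086 ]
pawl_tip [315.7 214.8] 0.4 [ 0.5396 -0.0034  0.051 ]
rack_end [285.7 182.1] 0.7 [0.6282 0.0756 0.026 ]
stop [274.5 200.9] 0.52 [0.5779 0.1041 0.015 ]
drawer_front [410.6 202.4] 0.75 [ 0.5849 -0.2643  0.015 ]
drawer_front [150.9 217.8] 0.72 [0.5224 0.4329 0.015 ]
screw_jar [293.  150.4] 0.78 [0.7192 0.0573 0.015 ]
mug [150.4 216.6] 0.84 [0.5269 0.439  0.    ]
side cam [ 0.341 -0.656  0.747] 420.53952161598517
clamp [303.1 253.6] 0.71 [0.5878 0.0324 0.    ]
clamp [349.2 355. ] 0.31 [ 0.595  -0.2538  0.    ]
knob_grip [286.9 207.2] 0.64 [0.5623 0.099  0.1   ]
lever_peg [278.4 268. ] 0.72 [ 0.4967 -0.0745  0.086 ]
pawl_tip [289.6 249.6] 0.55 [0.5443 0.0054 0.051 ]
rack_end [315.8 227.6] 0.98 [0.6376 0.0888 0.026 ]
stop [311. 217.] 0.53 [0.6429 0.1432 0.015 ]
drawer_front [350.8 355.2] 0.7 [ 0.5927 -0.263   0.015 ]
drawer_front [299.4 255.2] 0.53 [0.5726 0.0157 0.015 ]
bar_pull [277.6 363.7] 0.76 [ 0.4518 -0.2457  0.015 ]
screw_jar [349.1 233.2] 0.54 [0.7182 0.0595 0.015 ]
mug [248.5 167.5] 0.95 [0.5307 0.4343 0.    ]
mug [311.1 216.3] 0.62 [0.6503 0.1623 0.    ]
```

```bash
python3 - <<'E'
import cv2
a=cv2.imread("pics/top0.png")[90:330,200:520];b=cv2.imread("pics/side0.png")[130:420,180:460]
cv2.imwrite("pics/topc.png",cv2.resize(a,None,fx=2.5,fy=2.5,interpolation=2));cv2.imwrite("pics/sidec.png",cv2.resize(b,None,fx=2,fy=2,interpolation=2))
E
```

```text
(no output)
```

View pics/topc.png

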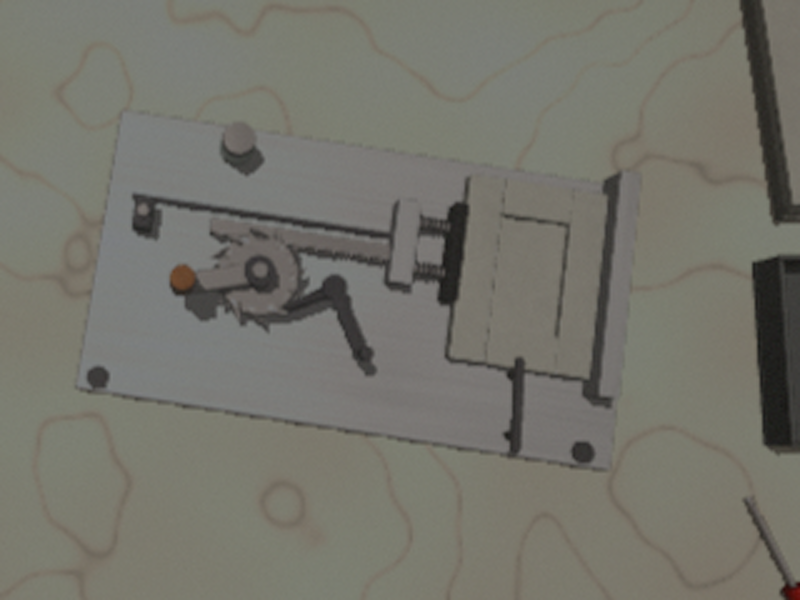

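View pics/sidec.png

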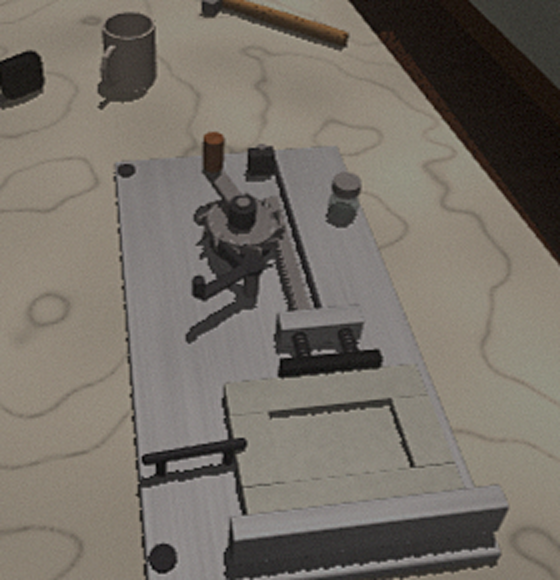

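The pictures show the base with its corners in the top view at about (231,245), (249,135) and (443,278). The knob is near (273,201), the peg (345,232), the rack end (284,181) and the stop (258,176). The network's "stop" in the top view was wrong: it marked the knob.

```bash
cat >> h.py <<'E'
def W(q,P):
    c,s=np.cos(q[2]),np.sin(q[2]);return np.array([q[0]+c*P[0]-s*P[1],q[1]+s*P[0]+c*P[1],P[2]])
def C(q,X):
    c,s=np.cos(q[2]),np.sin(q[2]);d=X[:2]-np.array(q[:2]);return np.array([c*d[0]+s*d[1],-s*d[0]+c*d[1]])
E
python3 - <<'E'
from h import *
T=grab_frame("top");S=grab_frame("side")
k=lambda q:(.08*np.cos(3.735-q[3]),.08*np.sin(3.735-q[3]),.1)
obs=[(T,(231.2,245.2),(-.145,.172,.015)),(T,(248.8,134.8),(.165,.172,.015)),(T,(442.8,278),(-.145,-.402,.015)),
(S,(238,211),(-.145,.172,.015)),(S,(348,204),(.165,.172,.015)),(T,(303.7,198.3),(0,0,.08)),(T,(334,204.8),(-.002,-.08,.06)),
(T,(271.9,202.3),k),(S,(286.9,207.2),k)]
def f(q): return np.concatenate([proj(p,W(q,P(q) if callable(P) else P))-u for p,u,P in obs])
r=least_squares(f,[.585,.03,-.1,1.86],loss='soft_l1');q=r.x
print(q.round(4));print(f(q).reshape(-1,2).round(1).tolist())
tri=lambda a,b,:least_squares(lambda X:np.r_[proj(T,X)-a,proj(S,X)-b],[.55,0,.06]).x
for n,a,b in [("peg",(347,231.5),(278.4,268)),("knob",(271.9,202.3),(286.9,207.2)),("rack",(284.6,181.6),(315.8,227.6))]:
    X=tri(a,b);print(n,X.round(4),C(q,X).round(4))
for n in("stop","rack_end","lever_peg","lever"):
  for p in(T,S):
    for g in regions_of(p,n)[:2]: print(n,p is T,g["conf"],np.round(g["rect"],0))
    if n!="lever":
      for g in tip_of(p,n)[:2]:print("  pt",np.round(g["centre"],1),round(g["conf"],2),C(q,atz(p,g["centre"],dict(stop=.015,rack_end=.026,lever_peg=.086)[n])).round(4))
print("stop top z.05",C(q,atz(T,(257.6,174.5),.05)),C(q,atz(S,(311,207),.05)))
np.save("q.npy",q);s=state();print(s["tcp_pos"],s["orientation"])
E
```

```text
[ 0.5781  0.0295 -0.1237  1.8537]
[[-0.9, 0.1], [0.1, -1.3], [1.8, 0.4], [-1.4, -0.8], [0.0, -2.1], [0.6, -0.2], [0.1, -0.1], [1.4, -0.4], [-0.6, -2.4]]
peg [ 0.4959 -0.0775  0.0894] [-0.0684 -0.1163]
knob [0.5647 0.1112 0.0896] [-0.0233  0.0794]
rack [0.6306 0.0783 0.0361] [0.0461 0.0549]
stop True 0.58 [254. 166. 261. 183.]
  pt [261.9 172.8] 0.47 [0.0617 0.1195]
  pt [299.2 201.3] 0.28 [-0.0002  0.008 ]
stop False 0.51 [308. 201. 318. 218.]
  pt [311.3 217.6] 0.53 [0.0507 0.1183]
rack_end True 0.93 [285. 173. 387. 210.]
  pt [286.6 179.5] 0.71 [0.0515 0.0506]
rack_end False 0.6 [315. 229. 371. 321.]
rack_end False 0.47 [251. 350. 305. 368.]
  pt [314.  227.7] 0.81 [0.0471 0.0664]
  pt [245.9 169.6] 0.46 [-0.1074  0.3471]
lever_peg True 0.84 [317. 197. 352. 234.]
  pt [346.5 230.7] 0.76 [-0.0662 -0.1154]
lever_peg False 0.87 [277. 251. 311. 282.]
lever_peg False 0.62 [290. 311. 414. 388.]
  pt [277.6 267.5] 0.92 [-0.0695 -0.1116]
lever True 0.73 [315. 199. 347. 233.]
lever False 0.98 [275. 253. 312. 280.]
stop top z.05 [0.04809082 0.12825659] [0.04818727 0.12050493]
[0.20594812 0.5900961  0.22266152] [-1.34482449e-05  1.67096981e-01  9.85940464e-01  1.19416402e-05]
```

servo_tool:
  rows:
    - {"dx":-33,"dy":-35,"rz":8.5,"claw":40}
    - {"dx":-66,"dy":-70,"rz":17,"claw":40}
    - {"dx":-99,"dy":-105,"rz":25.5,"claw":40}
    - {"dx":-132,"dy":-140,"rz":34,"claw":40}
    - {"dx":-165,"dy":-175,"rz":42.5,"claw":40}
  newtons: 12

```text
$.rows[0]: bad value
```

```bash
cat >> h.py <<'E'
q=np.load("q.npy")
def to(x,y,z,yaw):
    "tool-frame step to world xyz with tool y at world angle yaw (deg)"
    s=state();w,a,b,c=s["orientation"];R=Rn.from_quat([a,b,c,w]).as_matrix()
    h=np.degrees(np.arctan2(R[1,1],R[0,1]))
    d=R.T@(np.array([x,y,z])-s["tcp_pos"]);rz=-((yaw-h+180)%360-180)
    print("clk",round(float(s["clock"]),2),"tcp",np.round(s["tcp_pos"],4),"yaw",round(h,1),"q",np.round(s["joint_positions"],2),"F",np.round(s["contact_force"],1),"open",round(float(s["opening"])*87.8,1))
    print("d mm",(d*1000).round(1),"rz",round(rz,1),"tilt",R[:,2].round(3))
E
python3 -c "
from h import *
import rig;print([k for k in dir(rig) if 'pinch' in k], getattr(rig,'pinch_z',None))
to(.497,-.0775,.15,-56.6)"
```

```text
['pinch_z'] 0.0187
clk 1.9 tcp [0.2059 0.5901 0.2227] yaw 70.8 q [-1.3   0.41 -0.01  1.6   0.01  1.13 -0.08] F [ 0.1 -0.1  0.4] open 87.9
d mm [-494.8 -534.4   72.6] rz 127.4 tilt [-0.  0. -1.]
```

servo_tool:
  rows:
    - {"rx":0,"ry":0,"dz":0,"dx":-33,"dy":-35,"rz":8.5,"claw":40}
    - {"rx":0,"ry":0,"dz":0,"dx":-66,"dy":-70,"rz":17,"claw":40}
    - {"rx":0,"ry":0,"dz":0,"dx":-99,"dy":-105,"rz":25.5,"claw":40}
    - {"rx":0,"ry":0,"dz":0,"dx":-132,"dy":-140,"rz":34,"claw":40}
    - {"rx":0,"ry":0,"dz":0,"dx":-165,"dy":-175,"rz":42.5,"claw":40}
  newtons: 12

```text
clock: 2.4
tcp_pos: [0.3046, 0.3687, 0.2228]
orientation: [-0.0, 0.516, 0.857, 0.0]
contact_force: [0.6, -0.3, -0.1]
opening: 0.58
gripper_force: 0.0
```

```bash
python3 -c "
from h import *
to(.497,-.0775,.15,-56.6)"
```

```text
clk 2.4 tcp [0.3046 0.3687 0.2228] yaw 27.9 q [-1.15  0.16  0.19  1.95 -0.03  1.04 -0.46] F [ 0.6 -0.3 -0.1] open 50.9
d mm [-484.4  -38.9   72.5] rz 84.5 tilt [ 0.     0.001 -1.   ]
```

servo_tool:
  rows:
    - {"rx":0,"ry":0,"dz":0,"dx":-48,"dy":-4,"rz":8.5,"claw":40}
    - {"rx":0,"ry":0,"dz":0,"dx":-96,"dy":-8,"rz":17,"claw":40}
    - {"rx":0,"ry":0,"dz":0,"dx":-144,"dy":-12,"rz":25.5,"claw":40}
    - {"rx":0,"ry":0,"dz":0,"dx":-192,"dy":-16,"rz":34,"claw":40}
    - {"rx":0,"ry":0,"dz":0,"dx":-240,"dy":-20,"rz":42.5,"claw":40}

```text
clock: 2.9
tcp_pos: [0.4006, 0.1479, 0.2231]
orientation: [-0.0, 0.791, 0.612, 0.001]
contact_force: [0.3, 0.4, -0.3]
opening: 0.456
gripper_force: 0.0
```

```bash
python3 -c "
from h import *
to(.497,-.0775,.15,-56.6)"
```

```text
clk 2.9 tcp [0.4006 0.1479 0.2231] yaw -14.6 q [-0.89  0.05  0.45  2.07 -0.03  1.02 -0.68] F [ 0.3  0.4 -0.3] open 40.0
d mm [-194.   150.    72.9] rz 42.0 tilt [ 0.001  0.001 -1.   ]
```

servo_tool:
  rows:
    - {"rx":0,"ry":0,"dz":0,"dx":-39,"dy":30,"rz":8.4,"claw":40}
    - {"rx":0,"ry":0,"dz":0,"dx":-78,"dy":60,"rz":16.8,"claw":40}
    - {"rx":0,"ry":0,"dz":0,"dx":-116,"dy":90,"rz":25.2,"claw":40}
    - {"rx":0,"ry":0,"dz":20,"dx":-155,"dy":120,"rz":33.6,"claw":40}
    - {"rx":0,"ry":0,"dz":40,"dx":-192,"dy":149,"rz":42,"claw":40}

```text
clock: 3.4
tcp_pos: [0.497, -0.0713, 0.1847]
orientation: [0.0, 0.958, 0.288, 0.002]
contact_force: [0.7, 1.1, 0.2]
opening: 0.457
gripper_force: 0.0
```

```bash
python3 -c "
from h import *
for n in('side','top'):
    p=grab_frame(n);save(p,n+'1')
    for r in tip_of(p,'lever_peg')[:2]: print(n,r['centre'],r['conf'],atz(p,r['centre'],.086))
to(.497,-.0775,.066,-56.6)
a=cv2.imread('pics/side1.png')[130:430,150:490];cv2.imwrite('pics/side1c.png',cv2.resize(a,None,fx=2,fy=2))"
```

```text
side [279.0, 269.3] 0.9 [ 0.49697464 -0.078317    0.086     ]
clk 3.6 tcp [ 0.4954 -0.0705  0.1837] yaw -56.3 q [-0.54  0.28  0.72  1.97 -0.22  0.97 -0.7 ] F [ 0.2  0.5 -0. ] open 40.3
d mm [ -2.3   6.7 117.7] rz 0.3 tilt [-0.002 -0.001 -1.   ]
```

View pics/side1c.png

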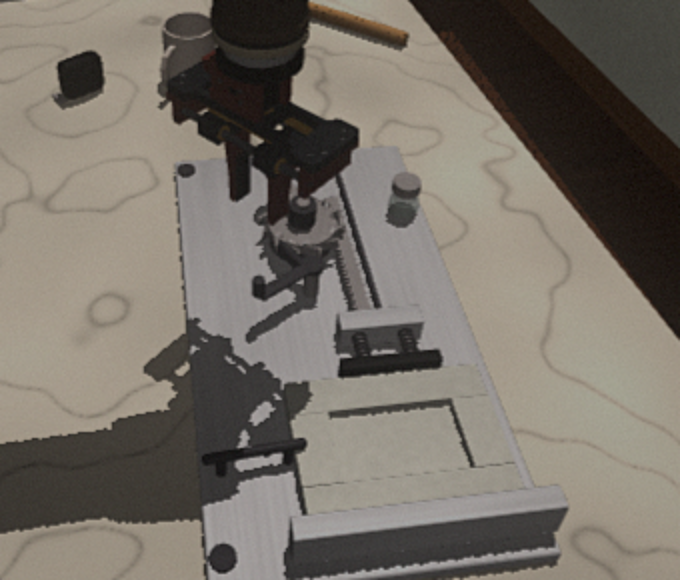

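The side view shows the open fingers above and beyond the peg, which is at full-image (279,269), with nothing in the way. I'll descend and close on the peg.

servo_tool:
  rows:
    - {"rx":0,"ry":0,"rz":0,"dx":-2,"dy":7,"dz":40,"claw":40}
    - {"rx":0,"ry":0,"rz":0,"dx":-2,"dy":7,"dz":75,"claw":40}
    - {"rx":0,"ry":0,"rz":0,"dx":-2,"dy":7,"dz":98,"claw":40}
    - {"rx":0,"ry":0,"rz":0,"dx":-2,"dy":7,"dz":116,"claw":40}
    - {"rx":0,"ry":0,"rz":0,"dx":-2,"dy":7,"dz":116,"claw":40}

```text
clock: 4.1
tcp_pos: [0.4967, -0.0743, 0.0671]
orientation: [-0.001, 0.956, 0.292, -0.001]
contact_force: [-0.6, -0.5, 0.0]
opening: 0.458
gripper_force: 0.0
```

servo_tool:
  rows:
    - {"rx":0,"ry":0,"rz":0,"dx":0,"dy":0,"dz":0,"claw":5}
    - {"rx":0,"ry":0,"rz":0,"dx":0,"dy":0,"dz":0,"claw":5}
    - {"rx":0,"ry":0,"rz":0,"dx":0,"dy":0,"dz":0,"claw":5}
    - {"rx":0,"ry":0,"rz":0,"dx":0,"dy":0,"dz":0,"claw":5}
    - {"rx":0,"ry":0,"rz":0,"dx":0,"dy":0,"dz":0,"claw":5}
  newtons: 12

```text
clock: 4.6
tcp_pos: [0.4986, -0.0762, 0.0691]
orientation: [-0.0, 0.957, 0.291, 0.001]
contact_force: [-0.5, 1.8, 7.0]
opening: 0.158
gripper_force: 12.0
```

```bash
python3 -c "
from h import *
to(.497,-.0775,.066,-56.6)
s=state();print('clamp',C(q,s['tcp_pos']),s['gripper_force'])"
```

```text
clk 4.6 tcp [ 0.4986 -0.0762  0.0691] yaw -56.2 q [-0.42  0.46  0.61  2.07 -0.4   0.73 -0.54] F [-0.5  1.8  7. ] open 13.8
d mm [-2.   0.2  3.1] rz 0.4 tilt [ 0.001  0.001 -1.   ]
clamp [-0.06588637 -0.11468944] 12.001080214977264
```

servo_tool:
  rows:
    - {"rx":0,"ry":0,"rz":0,"dx":-1.2,"dy":8,"dz":-2,"claw":5}
    - {"rx":0,"ry":0,"rz":0,"dx":-1.7,"dy":15.6,"dz":-2,"claw":5}
    - {"rx":0,"ry":0,"rz":0,"dx":-1.3,"dy":24,"dz":-2,"claw":5}
    - {"rx":0,"ry":0,"rz":0,"dx":-0.2,"dy":31,"dz":-2,"claw":5}
    - {"rx":0,"ry":0,"rz":0,"dx":0.3,"dy":35,"dz":-2,"claw":5}

```text
clock: 5.1
tcp_pos: [0.5143, -0.1036, 0.0694]
orientation: [-0.003, 0.957, 0.291, -0.003]
contact_force: [-13.7, 13.2, 12.7]
opening: 0.158
gripper_force: 12.0
```

servo_tool:
  rows:
    - {"rx":0,"ry":0,"rz":0,"dx":0,"dy":1,"dz":0,"claw":5}
    - {"rx":0,"ry":0,"rz":0,"dx":0,"dy":1,"dz":0,"claw":5}
    - {"rx":0,"ry":0,"rz":0,"dx":0,"dy":1,"dz":0,"claw":5}

```text
clock: 5.4
tcp_pos: [0.5143, -0.1035, 0.0695]
orientation: [-0.004, 0.957, 0.291, -0.003]
contact_force: [-11.2, 7.9, 7.3]
opening: 0.158
gripper_force: 12.0
```

```bash
python3 -c "
from h import *
to(.497,-.0775,.15,-56.6)
s=state();c=C(q,s['tcp_pos']);print('clamp',c,s['gripper_force'],'lever',np.arctan2(.1147-.08,.0659-.002),np.arctan2(-.08-c[1],-.002-c[0]))"
```

```text
clk 5.4 tcp [ 0.5143 -0.1035  0.0695] yaw -56.2 q [-0.35  0.5   0.61  2.01 -0.41  0.76 -0.48] F [-11.2   7.9   7.3] open 13.9
d mm [ -0.2 -31.9 -80.3] rz 0.4 tilt [-0.008  0.005 -1.   ]
clamp [-0.04689704 -0.13983652] 12.004297971725464 lever 0.4974808474323449 0.92708506486701
```

servo_tool:
  rows:
    - {"rx":0,"ry":0,"rz":0,"dx":0,"dy":-3,"dz":0,"claw":45}
    - {"rx":0,"ry":0,"rz":0,"dx":0,"dy":-3,"dz":0,"claw":45}
    - {"rx":0,"ry":0,"rz":0,"dx":0,"dy":-3,"dz":0,"claw":45}
    - {"rx":0,"ry":0,"rz":0,"dx":0,"dy":-3,"dz":-40,"claw":45}
    - {"rx":0,"ry":0,"rz":0,"dx":0,"dy":-3,"dz":-80,"claw":45}

```text
clock: 5.9
tcp_pos: [0.516, -0.1044, 0.1506]
orientation: [0.0, 0.957, 0.29, -0.001]
contact_force: [0.8, 0.5, 0.4]
opening: 0.51
gripper_force: 0.0
```

```bash
python3 -c "
from h import *
to(.5637,.1085,.15,10.3)"
```

```text
clk 5.9 tcp [ 0.516  -0.1044  0.1506] yaw -56.3 q [-0.44  0.38  0.69  1.95 -0.3   0.92 -0.58] F [0.8 0.5 0.4] open 44.8
d mm [ 157.9 -150.6    0.3] rz -66.6 tilt [-0.002 -0.001 -1.   ]
```

servo_tool:
  rows:
    - {"rx":0,"ry":0,"rz":-8.3,"dx":20,"dy":-19,"dz":-15,"claw":60}
    - {"rx":0,"ry":0,"rz":-16.6,"dx":40,"dy":-38,"dz":-25,"claw":60}
    - {"rx":0,"ry":0,"rz":-24.9,"dx":60,"dy":-57,"dz":-25,"claw":60}
    - {"rx":0,"ry":0,"rz":-33.2,"dx":80,"dy":-76,"dz":-25,"claw":60}
    - {"rx":0,"ry":0,"rz":-41.5,"dx":100,"dy":-95,"dz":-25,"claw":60}

```text
clock: 6.4
tcp_pos: [0.5476, 0.0315, 0.1758]
orientation: [0.0, 0.79, 0.613, 0.001]
contact_force: [-0.1, 0.6, -0.5]
opening: 0.684
gripper_force: 0.0
```

```bash
python3 -c "
from h import *
p=grab_frame('side');save(p,'side2')
for n,z in dict(knob_grip=.1,lever_peg=.086).items():
    for r in tip_of(p,n)[:2]: print(n,r['centre'],r['conf'],atz(p,r['centre'],z))
to(.5637,.1085,.15,10.3)"
```

```text
knob_grip [284.9, 206.2] 0.56 [0.55858325 0.10388142 0.1       ]
lever_peg [289.7, 279.1] 0.93 [ 0.51156642 -0.10953897  0.086     ]
clk 6.55 tcp [0.5475 0.0323 0.1753] yaw -14.6 q [-0.54  0.35  0.5   1.87 -0.2   0.97 -0.21] F [ 0.2 -1.2 -1. ] open 60.1
d mm [77.9 -3.5 25.3] rz -24.9 tilt [ 0.001  0.    -1.   ]
```

servo_tool:
  rows:
    - {"rx":0,"ry":0,"rz":-8.3,"dx":26,"dy":-1,"dz":0,"claw":60}
    - {"rx":0,"ry":0,"rz":-16.6,"dx":52,"dy":-2,"dz":10,"claw":60}
    - {"rx":0,"ry":0,"rz":-24.9,"dx":78,"dy":-3.5,"dz":25,"claw":60}
    - {"rx":0,"ry":0,"rz":-24.9,"dx":78,"dy":-3.5,"dz":25,"claw":60}

```text
clock: 6.95
tcp_pos: [0.5628, 0.1095, 0.1485]
orientation: [-0.001, 0.64, 0.769, -0.001]
contact_force: [-0.8, -0.5, 0.1]
opening: 0.684
gripper_force: 0.0
```

```bash
python3 -c "
from h import *
p=grab_frame('side');save(p,'side3')
to(.5637,.1085,.082,10.3)
cv2.imwrite('pics/side3c.png',cv2.resize(p['image'][60:330,160:460,::-1],None,fx=2.2,fy=2.2))"
```

```text
clk 7.0 tcp [0.563  0.107  0.1493] yaw 10.1 q [-0.55  0.41  0.37  1.83 -0.18  0.94  0.07] F [-0.3 -0.6  0. ] open 59.7
d mm [ 1.4  1.  67.3] rz -0.2 tilt [-0.002 -0.001 -1.   ]
```

View pics/side3c.png

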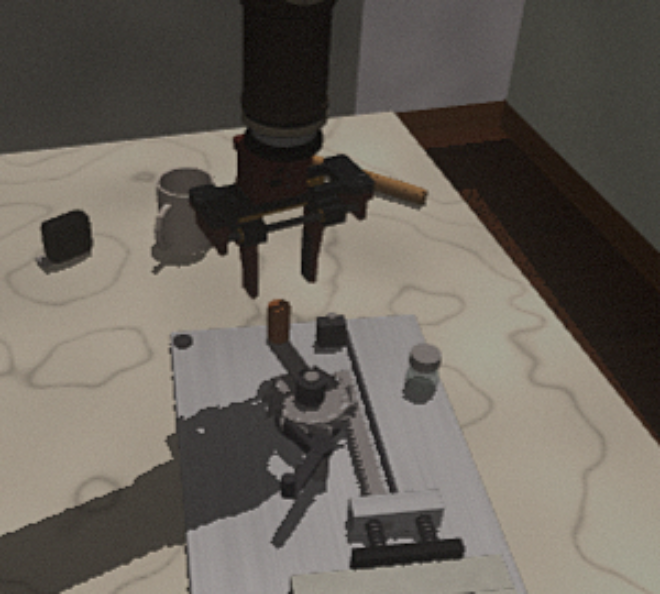

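The lever is over and the fingers straddle the knob, which is at crop (278,320) and centred between them. I'll descend and grip.

servo_tool:
  rows:
    - {"rx":0,"ry":0,"rz":0,"dx":1,"dy":1,"dz":30,"claw":60}
    - {"rx":0,"ry":0,"rz":0,"dx":1,"dy":1,"dz":52,"claw":60}
    - {"rx":0,"ry":0,"rz":0,"dx":1,"dy":1,"dz":66,"claw":60}
    - {"rx":0,"ry":0,"rz":0,"dx":1,"dy":1,"dz":66,"claw":60}

```text
clock: 7.4
tcp_pos: [0.5633, 0.1063, 0.0831]
orientation: [-0.0, 0.643, 0.766, -0.001]
contact_force: [0.5, -0.1, 0.5]
opening: 0.68
gripper_force: 0.0
```

servo_tool:
  rows:
    - {"rx":0,"ry":0,"rz":0,"dx":0,"dy":0,"dz":0,"claw":15}
    - {"rx":0,"ry":0,"rz":0,"dx":0,"dy":0,"dz":0,"claw":15}
    - {"rx":0,"ry":0,"rz":0,"dx":0,"dy":0,"dz":0,"claw":15}
    - {"rx":0,"ry":0,"rz":0,"dx":0,"dy":0,"dz":0,"claw":15}
    - {"rx":0,"ry":0,"rz":0,"dx":0,"dy":0,"dz":0,"claw":15}
  newtons: 40

```text
clock: 7.9
tcp_pos: [0.5638, 0.1083, 0.0848]
orientation: [-0.0, 0.642, 0.767, -0.0]
contact_force: [-2.9, -0.8, 6.7]
opening: 0.29
gripper_force: 40.0
```

```bash
cat >> h.py <<'E'
def knob(tz=.083):
    s=state();c=C(q,s["tcp_pos"]);th=np.arctan2(c[1],c[0])%(2*np.pi)
    F=np.array(s["contact_force"]);a=th+q[2]
    print("clamp",c.round(4),"r",np.hypot(*c).round(4),"drum",round(3.735-th,3),"Ftan(ccw on tool)",round(float(-F[0]*np.sin(a)+F[1]*np.cos(a)),1),"Frad",round(float(F[0]*np.cos(a)+F[1]*np.sin(a)),1),"grip",round(float(s["gripper_force"]),1))
    return c,th
E
python3 -c "
from h import *
knob();to(.5637,.1085,.083,10.3)"
```

```text
clamp [-0.0239  0.0764] r 0.0801 drum 1.862 Ftan(ccw on tool) 3.0 Frad -0.2 grip 40.0
clk 7.9 tcp [0.5638 0.1083 0.0848] yaw 10.2 q [-0.53  0.49  0.34  1.88 -0.22  0.81  0.1 ] F [-2.9 -0.8  6.7] open 25.4
d mm [ 0.2 -0.1  1.8] rz -0.1 tilt [-0.  0. -1.]
```

servo_tool:
  rows:
    - {"rx":0,"ry":0,"rz":0,"dx":0,"dy":3,"dz":-1,"claw":15}
    - {"rx":0,"ry":0,"rz":0,"dx":0,"dy":6,"dz":-1,"claw":15}
    - {"rx":0,"ry":0,"rz":0,"dx":-0.5,"dy":9,"dz":-1,"claw":15}
    - {"rx":0,"ry":0,"rz":0,"dx":-0.5,"dy":10,"dz":-1,"claw":15}
    - {"rx":0,"ry":0,"rz":0,"dx":-0.5,"dy":10,"dz":-1,"claw":15}

```text
clock: 8.4
tcp_pos: [0.5701, 0.1092, 0.0848]
orientation: [-0.003, 0.642, 0.767, -0.003]
contact_force: [-14.5, -1.2, 9.2]
opening: 0.293
gripper_force: 40.0
```

```bash
python3 -c "
from h import *
knob();to(.5637,.1085,.083,10.3)
for n in('side','top'):
    p=grab_frame(n)
    for r in tip_of(p,'pawl_tip')[:2]:
        c=C(q,atz(p,r['centre'],.051));print(n,c,np.hypot(*c),r['conf'])"
```

```text
clamp [-0.0177  0.0781] r 0.08 drum 1.941 Ftan(ccw on tool) 14.6 Frad 0.3 grip 40.0
clk 8.4 tcp [0.5701 0.1092 0.0848] yaw 10.2 q [-0.52  0.51  0.34  1.85 -0.22  0.83  0.11] F [-14.5  -1.2   9.2] open 25.8
d mm [ 0.5 -6.4  1.8] rz -0.1 tilt [-0.008 -0.001 -1.   ]
side [-0.0383262  -0.04145602] 0.05645794198868923 0.62
top [-0.0444457  -0.04753193] 0.06507460781655741 0.53
top [-0.03910564 -0.15373747] 0.15863309759572508 0.23
```

servo_tool:
  rows:
    - {"rx":0,"ry":0,"rz":0,"dx":0,"dy":1.5,"dz":0,"claw":15}
    - {"rx":0,"ry":0,"rz":0,"dx":-0.5,"dy":3,"dz":0,"claw":15}
    - {"rx":0,"ry":0,"rz":0,"dx":-0.5,"dy":4,"dz":0,"claw":15}
    - {"rx":0,"ry":0,"rz":0,"dx":-0.5,"dy":4,"dz":0,"claw":15}

```text
clock: 9.0
tcp_pos: [0.5736, 0.1094, 0.0848]
orientation: [-0.003, 0.642, 0.767, -0.003]
contact_force: [-15.4, -1.9, 10.7]
opening: 0.292
gripper_force: 40.0
```

```bash
python3 -c "
from h import *
knob();to(.5637,.1085,.083,10.3)
for n in('side','top'):
    p=grab_frame(n);save(p,n+'4')
    for r in tip_of(p,'pawl_tip')[:2]:
        c=C(q,atz(p,r['centre'],.051));print(n,c,np.hypot(*c),r['conf'],r['centre'])
a=cv2.imread('pics/side0.png')[200:310,240:350];b=cv2.imread('pics/side4.png')[200:310,240:350]
cv2.imwrite('pics/cmp.png',cv2.resize(np.hstack([a,b]),None,fx=3.6,fy=3.6,interpolation=2))"
```

```text
clamp [-0.0143  0.0788] r 0.0801 drum 1.985 Ftan(ccw on tool) 15.5 Frad -1.1 grip 40.0
clk 9.0 tcp [0.5736 0.1094 0.0848] yaw 10.2 q [-0.52  0.51  0.34  1.84 -0.23  0.83  0.11] F [-15.4  -1.9  10.7] open 25.6
d mm [ 0.8 -9.9  1.8] rz -0.1 tilt [-0.009 -0.    -1.   ]
side [-0.04316297 -0.11131758] 0.11939281660051752 0.56 [289.5, 277.3]
side [-0.04253204 -0.04985378] 0.06553146883344844 0.46 [285.8, 256.8]
top [-0.04839179 -0.05096   ] 0.07027579375912883 0.49 [320.1, 221.0]
```

View pics/cmp.png

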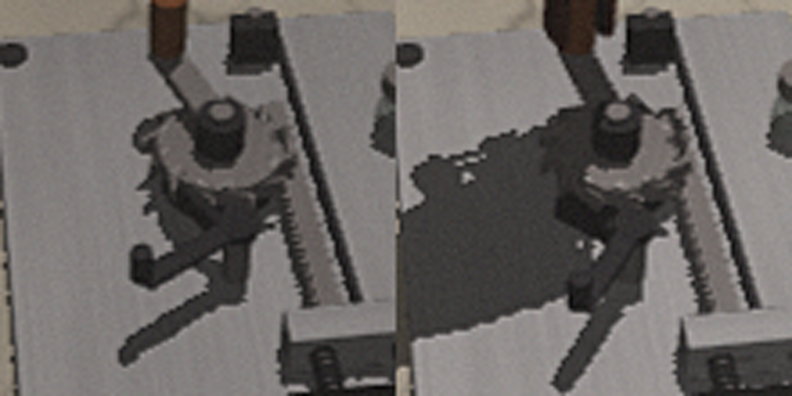

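The right half (now) shows the pawl tip swung outward from the wheel, at about (288,260) full-image. The drum is at about 1.985, or +0.12. Next I'll ease back along the arc with rigid rotation about the drum axis.

```bash
cat >> h.py <<'E'
def arc(dels,off=0.):
    "rows for rotating commanded pose ccw by dels about drum; off = command lead (m) cw"
    c,th=knob();s=state();w,a,b,d=s["orientation"];R=Rn.from_quat([a,b,d,w]).as_matrix()
    A=th+q[2];p=.08*np.array([np.cos(A),np.sin(A)])+off*np.array([np.sin(A),-np.cos(A)])
    for e in dels:
        v=np.array([np.cos(e)*p[0]-np.sin(e)*p[1]-p[0],np.sin(e)*p[0]+np.cos(e)*p[1]-p[1]])
        print(e,"dx %.1f dy %.1f rz %.1f"%(1000*v@R[:2,0],1000*v@R[:2,1],-np.degrees(e)))
    print("clk",s["clock"],"z",s["tcp_pos"][2],"tilt",R[:,2].round(3))
E
python3 -c "
from h import *
arc([.03,.07,.11,.15,.19],.0045)"
```

```text
clamp [-0.0143  0.0788] r 0.0801 drum 1.985 Ftan(ccw on tool) 15.6 Frad -0.3 grip 40.0
0.03 dx 0.4 dy -2.4 rz -1.7
0.07 dx 0.8 dy -5.6 rz -4.0
0.11 dx 1.1 dy -8.7 rz -6.3
0.15 dx 1.2 dy -11.9 rz -8.6
0.19 dx 1.3 dy -15.1 rz -10.9
clk 9.2 z 0.0847436147935955 tilt [-0.009 -0.    -1.   ]
```

servo_tool:
  rows:
    - {"rx":0,"ry":0,"rz":-1.7,"dx":0.4,"dy":-2.4,"dz":-1,"claw":15}
    - {"rx":0,"ry":0,"rz":-4,"dx":0.8,"dy":-5.6,"dz":-1,"claw":15}
    - {"rx":0,"ry":0,"rz":-6.3,"dx":1.1,"dy":-8.7,"dz":-1,"claw":15}
    - {"rx":0,"ry":0,"rz":-8.6,"dx":1.2,"dy":-11.9,"dz":-1,"claw":15}
    - {"rx":0,"ry":0,"rz":-10.9,"dx":1.3,"dy":-15.1,"dz":-1,"claw":15}

```text
clock: 9.7
tcp_pos: [0.5588, 0.1072, 0.0849]
orientation: [-0.003, 0.565, 0.825, -0.003]
contact_force: [-10.6, -2.7, 0.7]
opening: 0.289
gripper_force: 40.0
```

```bash
python3 -c "
from h import *
arc([.05,.1,.15,.2,.25],.0045)"
```

```text
clamp [-0.0287  0.0747] r 0.08 drum 1.798 Ftan(ccw on tool) 10.9 Frad -0.0 grip 40.0
0.05 dx 0.6 dy -4.0 rz -2.9
0.1 dx 1.1 dy -7.9 rz -5.7
0.15 dx 1.3 dy -11.9 rz -8.6
0.2 dx 1.3 dy -15.9 rz -11.5
0.25 dx 1.1 dy -19.9 rz -14.3
clk 9.7 z 0.08488445589401512 tilt [-0.008 -0.002 -1.   ]
```

servo_tool:
  rows:
    - {"rx":0,"ry":0,"rz":-2.9,"dx":0.6,"dy":-4,"dz":0,"claw":15}
    - {"rx":0,"ry":0,"rz":-5.7,"dx":1.1,"dy":-7.9,"dz":0,"claw":15}
    - {"rx":0,"ry":0,"rz":-8.6,"dx":1.3,"dy":-11.9,"dz":0,"claw":15}
    - {"rx":0,"ry":0,"rz":-11.5,"dx":1.3,"dy":-15.9,"dz":0,"claw":15}
    - {"rx":0,"ry":0,"rz":-14.3,"dx":1.1,"dy":-19.9,"dz":0,"claw":15}

```text
clock: 10.2
tcp_pos: [0.5414, 0.1005, 0.0849]
orientation: [-0.002, 0.458, 0.889, -0.002]
contact_force: [-4.2, -4.3, -5.5]
opening: 0.288
gripper_force: 40.0
```

```bash
python3 -c "
from h import *
arc([.05,.1,.15,.2,.25],.003)"
```

```text
clamp [-0.0452  0.0659] r 0.0799 drum 1.564 Ftan(ccw on tool) 5.7 Frad -1.9 grip 40.0
0.05 dx 0.6 dy -4.0 rz -2.9
0.1 dx 1.0 dy -7.9 rz -5.7
0.15 dx 1.2 dy -11.9 rz -8.6
0.2 dx 1.3 dy -15.9 rz -11.5
0.25 dx 1.1 dy -19.9 rz -14.3
clk 10.2 z 0.08494763912422053 tilt [-0.005 -0.002 -1.   ]
```

servo_tool:
  rows:
    - {"rx":0,"ry":0,"rz":-2.9,"dx":0.5,"dy":-4,"dz":0.5,"claw":15}
    - {"rx":0,"ry":0,"rz":-5.7,"dx":0.8,"dy":-7.9,"dz":1,"claw":15}
    - {"rx":0,"ry":0,"rz":-8.6,"dx":1.0,"dy":-11.9,"dz":1,"claw":15}
    - {"rx":0,"ry":0,"rz":-11.5,"dx":1.0,"dy":-15.9,"dz":1,"claw":15}
    - {"rx":0,"ry":0,"rz":-14.3,"dx":0.8,"dy":-19.9,"dz":1,"claw":15}

```text
clock: 10.7
tcp_pos: [0.5265, 0.0903, 0.0849]
orientation: [-0.001, 0.344, 0.939, -0.001]
contact_force: [-1.3, -3.7, -2.3]
opening: 0.288
gripper_force: 40.0
```

```bash
python3 -c "
from h import *
arc([.05,.1,.15,.2,.25],.002)
for n in('side','top'):
    p=grab_frame(n);save(p,n+'5')
    for th,z in(('stop',.015),('rack_end',.026)):
      for r in tip_of(p,th)[:2]: print(n,th,C(q,atz(p,r['centre'],z)).round(4),r['centre'],round(r['conf'],2))
b=cv2.imread('pics/side5.png')[150:290,240:380]
cv2.imwrite('pics/rk.png',cv2.resize(b,None,fx=4,fy=4,interpolation=2))"
```

```text
clamp [-0.0587  0.0539] r 0.0797 drum 1.337 Ftan(ccw on tool) 3.4 Frad -2.0 grip 40.0
0.05 dx 0.7 dy -3.9 rz -2.9
0.1 dx 1.1 dy -7.9 rz -5.7
0.15 dx 1.4 dy -11.9 rz -8.6
0.2 dx 1.4 dy -15.9 rz -11.5
0.25 dx 1.3 dy -19.9 rz -14.3
clk 10.7 z 0.0848809958752719 tilt [-0.002 -0.001 -1.   ]
side stop [0.0594 0.1185] [314.5, 217.3] 0.57
side rack_end [0.0534 0.0733] [315.9, 225.7] 0.86
top stop [ 0.0483 -0.2929] [411.6, 200.6] 0.73
top stop [0.1425 0.035 ] [296.9, 148.9] 0.64
top rack_end [ 0.0452 -0.2901] [411.9, 201.0] 0.21
```

View pics/rk.png

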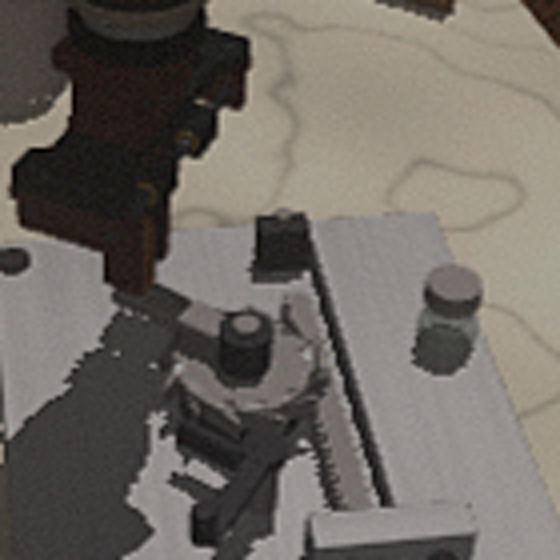

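The rack end, at about (315,223), is still some 40–45 mm short of the stop's foot at (310,220), so I'll continue easing.

servo_tool:
  rows:
    - {"rx":0,"ry":0,"rz":-2.9,"dx":0.4,"dy":-3.9,"dz":0.3,"claw":15}
    - {"rx":0,"ry":0,"rz":-5.7,"dx":0.7,"dy":-7.9,"dz":0.3,"claw":15}
    - {"rx":0,"ry":0,"rz":-8.6,"dx":0.9,"dy":-11.9,"dz":0.3,"claw":15}
    - {"rx":0,"ry":0,"rz":-11.5,"dx":0.9,"dy":-15.9,"dz":0.3,"claw":15}
    - {"rx":0,"ry":0,"rz":-14.3,"dx":0.7,"dy":-19.9,"dz":0.3,"claw":15}

```text
clock: 11.5
tcp_pos: [0.5137, 0.076, 0.0848]
orientation: [-0.0, 0.225, 0.974, -0.0]
contact_force: [-1.1, -2.6, -1.2]
opening: 0.292
gripper_force: 40.0
```

```bash
python3 -c "
from h import *
arc([.05,.1,.15,.2,.25],.002);print(state()['joint_positions'])"
```

```text
clamp [-0.0696  0.0382] r 0.0794 drum 1.095 Ftan(ccw on tool) 2.8 Frad -0.6 grip 40.0
0.05 dx 0.7 dy -3.9 rz -2.9
0.1 dx 1.2 dy -7.9 rz -5.7
0.15 dx 1.5 dy -11.9 rz -8.6
0.2 dx 1.5 dy -15.9 rz -11.5
0.25 dx 1.4 dy -19.9 rz -14.3
clk 11.5 z 0.0848365470116828 tilt [-0.001 -0.001 -1.   ]
[-0.32827972  0.40203296  0.11007669  1.99542752 -0.06246532  0.74802338
  0.93540141]
```

servo_tool:
  rows:
    - {"rx":0,"ry":0,"rz":-2.9,"dx":0.6,"dy":-3.9,"dz":0.2,"claw":15}
    - {"rx":0,"ry":0,"rz":-5.7,"dx":1.0,"dy":-7.9,"dz":0.2,"claw":15}
    - {"rx":0,"ry":0,"rz":-8.6,"dx":1.3,"dy":-11.9,"dz":0.2,"claw":15}
    - {"rx":0,"ry":0,"rz":-11.5,"dx":1.3,"dy":-15.9,"dz":0.2,"claw":15}
    - {"rx":0,"ry":0,"rz":-14.3,"dx":1.2,"dy":-19.9,"dz":0.2,"claw":15}

```text
clock: 12.0
tcp_pos: [0.5046, 0.0585, 0.0849]
orientation: [0.0, 0.102, 0.995, -0.0]
contact_force: [1.3, -2.9, -0.7]
opening: 0.291
gripper_force: 40.0
```

```bash
python3 -c "
from h import *
arc([.03,.06,.09,.12,.15],.0015)
for n in('side','top'):
    p=grab_frame(n);save(p,n+'6')
    for th,z in(('stop',.015),('rack_end',.026)):
      for r in tip_of(p,th)[:2]: print(n,th,C(q,atz(p,r['centre'],z)).round(4),r['centre'],round(r['conf'],2))
b=cv2.imread('pics/side6.png')[180:270,270:370];a=cv2.imread('pics/top6.png')[150:240,230:330]
cv2.imwrite('pics/rk6.png',cv2.resize(np.hstack([b,a]),None,fx=4,fy=4,interpolation=2))"
```

```text
clamp [-0.0765  0.0197] r 0.0791 drum 0.846 Ftan(ccw on tool) 2.2 Frad -2.3 grip 40.0
0.03 dx 0.4 dy -2.4 rz -1.7
0.06 dx 0.8 dy -4.7 rz -3.4
0.09 dx 1.0 dy -7.1 rz -5.2
0.12 dx 1.2 dy -9.5 rz -6.9
0.15 dx 1.4 dy -11.9 rz -8.6
clk 12.0 z 0.08486241055407838 tilt [ 0.001 -0.001 -1.   ]
side stop [0.0631 0.1181] [315.9, 217.3] 0.45
side stop [ 0.0464 -0.2865] [348.4, 354.5] 0.28
side rack_end [0.0488 0.1033] [311.9, 218.2] 0.66
side rack_end [-0.0652  0.0966] [268.9, 223.3] 0.32
top stop [0.0581 0.1209] [261.2, 174.0] 0.63
top rack_end [0.0514 0.0886] [272.6, 177.4] 0.89
```

View pics/rk6.png

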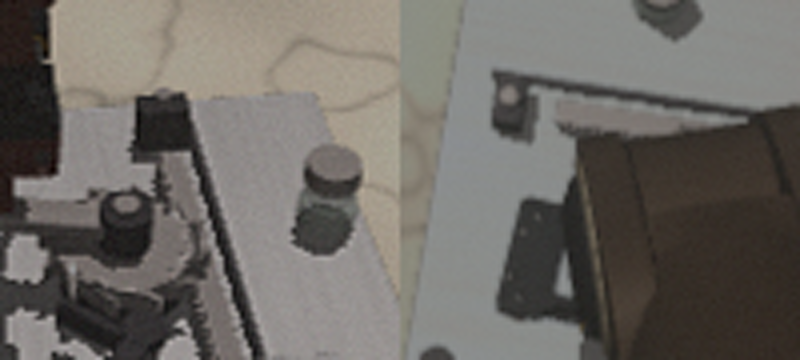

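The top view shows the rack end at (269,179) and the stop's face around (261,177), a gap of roughly 16–25 mm (0.4–0.6 rad). I'll go slowly from here, watching the force.

servo_tool:
  rows:
    - {"rx":0,"ry":0,"rz":-2.3,"dx":0.3,"dy":-3.2,"dz":0,"claw":15}
    - {"rx":0,"ry":0,"rz":-4.6,"dx":0.5,"dy":-6.3,"dz":0,"claw":15}
    - {"rx":0,"ry":0,"rz":-6.9,"dx":0.7,"dy":-9.5,"dz":0,"claw":15}
    - {"rx":0,"ry":0,"rz":-9.2,"dx":0.7,"dy":-12.7,"dz":0,"claw":15}
    - {"rx":0,"ry":0,"rz":-11.5,"dx":0.7,"dy":-15.9,"dz":0,"claw":15}

```text
clock: 12.8
tcp_pos: [0.5007, 0.0438, 0.0849]
orientation: [0.0, 0.003, 1.0, -0.0]
contact_force: [1.2, -3.9, -1.9]
opening: 0.289
gripper_force: 40.0
```

```bash
python3 -c "
from h import *
arc([.02,.04,.06,.08,.1],.0015)
p=grab_frame('top');save(p,'top7')
for th,z in(('stop',.015),('rack_end',.026)):
      for r in tip_of(p,th)[:2]: print(th,C(q,atz(p,r['centre'],z)).round(4),r['centre'],round(r['conf'],2))
a=p['image'][160:200,245:305].mean(2).astype(int);print(a[16:20:2,8:34])"
```

```text
clamp [-0.0786  0.0046] r 0.0787 drum 0.652 Ftan(ccw on tool) 3.6 Frad -1.9 grip 40.0
0.02 dx 0.3 dy -1.6 rz -1.1
0.04 dx 0.6 dy -3.2 rz -2.3
0.06 dx 0.8 dy -4.7 rz -3.4
0.08 dx 1.0 dy -6.3 rz -4.6
0.1 dx 1.2 dy -7.9 rz -5.7
clk 12.8 z 0.0848536808075665 tilt [ 0.001 -0.    -1.   ]
stop [0.0546 0.1091] [265.3, 175.9] 0.49
rack_end [0.0485 0.0982] [268.9, 177.9] 0.68
[[ 93  70  67  69  72  68  56  54  58  76  76 102 133 119 123 123 123 123
  124 122 124 124 123 124 121 123]
 [ 72  69  67  66  66  66  61  57  67  77  77 103 135 124 125 123 122 122
  123 123 122 123 121 122 121 120]]
```

With a lone-finger hold, I can't overload the stop. I'll open the claw gradually so the spring keeps the knob against just the ccw-side finger, and the other side has play.

servo_tool:
  rows:
    - {"rx":0,"ry":0,"rz":0,"dx":0,"dy":0,"dz":0,"claw":28}
    - {"rx":0,"ry":0,"rz":0,"dx":0,"dy":0,"dz":0,"claw":30}
    - {"rx":0,"ry":0,"rz":0,"dx":0,"dy":0,"dz":0,"claw":32}
    - {"rx":0,"ry":0,"rz":0,"dx":0,"dy":0,"dz":0,"claw":34}
    - {"rx":0,"ry":0,"rz":0,"dx":0,"dy":0,"dz":0,"claw":36}

```text
clock: 13.45
tcp_pos: [0.5003, 0.044, 0.0848]
orientation: [0.0, 0.002, 1.0, 0.0]
contact_force: [0.6, -3.9, 0.5]
opening: 0.407
gripper_force: 1.8
```

```bash
python3 -c "
from h import *
arc([.015,.03,.045,.06,.075],0);s=state();print(s['opening']*87.8,s['contact_force'])"
```

```text
clamp [-0.079   0.0048] r 0.0792 drum 0.654 Ftan(ccw on tool) 3.7 Frad -1.3 grip 1.8
0.015 dx 0.2 dy -1.2 rz -0.9
0.03 dx 0.4 dy -2.4 rz -1.7
0.045 dx 0.6 dy -3.6 rz -2.6
0.06 dx 0.7 dy -4.7 rz -3.4
0.075 dx 0.9 dy -5.9 rz -4.3
clk 13.45 z 0.08483486556003397 tilt [ 0.  0. -1.]
35.75878153199155 [ 0.62714885 -3.86936971  0.45919452]
```

servo_tool:
  rows:
    - {"rx":0,"ry":0,"rz":-0.9,"dx":0.2,"dy":-1.2,"dz":0,"claw":36}
    - {"rx":0,"ry":0,"rz":-1.7,"dx":0.4,"dy":-2.4,"dz":0,"claw":36}
    - {"rx":0,"ry":0,"rz":-2.6,"dx":0.6,"dy":-3.6,"dz":0,"claw":36}
    - {"rx":0,"ry":0,"rz":-3.4,"dx":0.7,"dy":-4.7,"dz":0,"claw":36}
    - {"rx":0,"ry":0,"rz":-4.3,"dx":0.9,"dy":-5.9,"dz":0,"claw":36}

```text
clock: 13.95
tcp_pos: [0.4994, 0.0378, 0.0848]
orientation: [0.0, -0.036, 0.999, 0.0]
contact_force: [0.5, -2.9, 1.2]
opening: 0.41
gripper_force: 1.7
```

```bash
python3 -c "
from h import *
arc([.015,.03,.045,.06,.075],0)"
```

```text
clamp [-0.0791 -0.0014] r 0.0791 drum 0.575 Ftan(ccw on tool) 2.8 Frad -0.8 grip 1.7
0.015 dx 0.2 dy -1.2 rz -0.9
0.03 dx 0.4 dy -2.4 rz -1.7
0.045 dx 0.6 dy -3.6 rz -2.6
0.06 dx 0.7 dy -4.7 rz -3.4
0.075 dx 0.8 dy -5.9 rz -4.3
clk 13.95 z 0.08484442569828737 tilt [ 0.  0. -1.]
```

servo_tool:
  rows:
    - {"rx":0,"ry":0,"rz":-0.9,"dx":0.2,"dy":-1.2,"dz":0,"claw":36}
    - {"rx":0,"ry":0,"rz":-1.7,"dx":0.4,"dy":-2.4,"dz":0,"claw":36}
    - {"rx":0,"ry":0,"rz":-2.6,"dx":0.6,"dy":-3.6,"dz":0,"claw":36}
    - {"rx":0,"ry":0,"rz":-3.4,"dx":0.7,"dy":-4.7,"dz":0,"claw":36}
    - {"rx":0,"ry":0,"rz":-4.3,"dx":0.9,"dy":-5.9,"dz":0,"claw":36}

```text
clock: 14.45
tcp_pos: [0.4989, 0.032, 0.0848]
orientation: [0.0, -0.073, 0.997, 0.0]
contact_force: [0.7, -2.9, 2.1]
opening: 0.41
gripper_force: 1.6
```

```bash
python3 -c "
from h import *
arc([.015,.03,.045,.06,.075],0)"
```

```text
clamp [-0.0789 -0.0073] r 0.0792 drum 0.501 Ftan(ccw on tool) 2.9 Frad -0.8 grip 1.6
0.015 dx 0.2 dy -1.2 rz -0.9
0.03 dx 0.4 dy -2.4 rz -1.7
0.045 dx 0.6 dy -3.6 rz -2.6
0.06 dx 0.7 dy -4.7 rz -3.4
0.075 dx 0.8 dy -5.9 rz -4.3
clk 14.45 z 0.08481507408161162 tilt [ 0.  0. -1.]
```

servo_tool:
  rows:
    - {"rx":0,"ry":0,"rz":-0.9,"dx":0.2,"dy":-1.2,"dz":0,"claw":36}
    - {"rx":0,"ry":0,"rz":-1.7,"dx":0.4,"dy":-2.4,"dz":0,"claw":36}
    - {"rx":0,"ry":0,"rz":-2.6,"dx":0.6,"dy":-3.6,"dz":0,"claw":36}
    - {"rx":0,"ry":0,"rz":-3.4,"dx":0.7,"dy":-4.7,"dz":0,"claw":36}
    - {"rx":0,"ry":0,"rz":-4.3,"dx":0.9,"dy":-5.9,"dz":0,"claw":36}

```text
clock: 14.95
tcp_pos: [0.4989, 0.026, 0.0848]
orientation: [0.0, -0.111, 0.994, 0.0]
contact_force: [1.1, -2.9, 2.1]
opening: 0.412
gripper_force: 1.6
```

```bash
python3 -c "
from h import *
arc([.015,.03,.045,.06,.075],0)"
```

```text
clamp [-0.0782 -0.0132] r 0.0793 drum 0.426 Ftan(ccw on tool) 3.0 Frad -1.0 grip 1.6
0.015 dx 0.2 dy -1.2 rz -0.9
0.03 dx 0.4 dy -2.4 rz -1.7
0.045 dx 0.6 dy -3.6 rz -2.6
0.06 dx 0.7 dy -4.7 rz -3.4
0.075 dx 0.8 dy -5.9 rz -4.3
clk 14.95 z 0.08483738870562638 tilt [ 0.  0. -1.]
```

servo_tool:
  rows:
    - {"rx":0,"ry":0,"rz":-0.9,"dx":0.2,"dy":-1.2,"dz":0,"claw":36}
    - {"rx":0,"ry":0,"rz":-1.7,"dx":0.4,"dy":-2.4,"dz":0,"claw":36}
    - {"rx":0,"ry":0,"rz":-2.6,"dx":0.6,"dy":-3.6,"dz":0,"claw":36}
    - {"rx":0,"ry":0,"rz":-3.4,"dx":0.7,"dy":-4.7,"dz":0,"claw":36}
    - {"rx":0,"ry":0,"rz":-4.3,"dx":0.9,"dy":-5.9,"dz":0,"claw":36}

```text
clock: 15.45
tcp_pos: [0.4988, 0.0208, 0.0845]
orientation: [-0.0, -0.148, 0.989, 0.0]
contact_force: [-0.6, 0.1, 0.9]
opening: 0.408
gripper_force: 0.0
```

```bash
python3 -c "
from h import *
arc([.015,.03,.045,.06,.075],0)
p=grab_frame('top');save(p,'top8')
for th,z in(('stop',.015),('rack_end',.026)):
      for r in tip_of(p,th)[:2]: print(th,C(q,atz(p,r['centre'],z)).round(4),r['centre'],round(r['conf'],2))
print(p['image'][178,253:279].mean(1).astype(int))"
```

```text
clamp [-0.0776 -0.0184] r 0.0798 drum 0.36 Ftan(ccw on tool) -0.1 Frad 0.6 grip 0.0
0.015 dx 0.2 dy -1.2 rz -0.9
0.03 dx 0.4 dy -2.4 rz -1.7
0.045 dx 0.6 dy -3.6 rz -2.6
0.06 dx 0.8 dy -4.7 rz -3.4
0.075 dx 0.9 dy -5.9 rz -4.3
clk 15.45 z 0.08454934679375024 tilt [-0.001  0.001 -1.   ]
stop [0.0543 0.12  ] [261.3, 175.4] 0.42
rack_end [0.057  0.1145] [263.4, 173.9] 0.83
[ 72  70  70  68  66  66  62  59  92 129 127 126 126 126 125 123 123 125
 123 124 123 124 123 122 121 125]
```

The tool force has dropped to zero and the image gap has closed, so the rack is on its stop. I'll open the fingers and lift away.

servo_tool:
  rows:
    - {"rx":0,"ry":0,"rz":0,"dx":0,"dy":-1,"dz":0,"claw":55}
    - {"rx":0,"ry":0,"rz":0,"dx":0,"dy":-1,"dz":0,"claw":55}
    - {"rx":0,"ry":0,"rz":0,"dx":0,"dy":-1,"dz":-10,"claw":55}
    - {"rx":0,"ry":0,"rz":0,"dx":0,"dy":-1,"dz":-50,"claw":55}
    - {"rx":0,"ry":0,"rz":0,"dx":0,"dy":-1,"dz":-95,"claw":55}

```text
clock: 16.1
tcp_pos: [0.4984, 0.0192, 0.1805]
orientation: [-0.002, -0.148, 0.989, 0.0]
contact_force: [0.5, 0.6, 0.1]
opening: 0.624
gripper_force: 0.0
```

servo_tool:
  rows:
    - {"rx":0,"ry":0,"rz":0,"dx":0,"dy":0,"dz":-30,"claw":55}
    - {"rx":0,"ry":0,"rz":0,"dx":0,"dy":0,"dz":-30,"claw":55}

```text
clock: 16.3
tcp_pos: [0.502, 0.0195, 0.2149]
orientation: [0.004, -0.147, 0.989, -0.0]
contact_force: [-0.5, -0.4, 0.0]
opening: 0.628
gripper_force: 0.0
```

```bash
python3 -c "
from h import *
knob()
p=grab_frame('side');save(p,'side9')
cv2.imwrite('pics/fin.png',cv2.resize(p['image'][150:420,200:470,::-1],None,fx=2.2,fy=2.2))
for th,z in(('lever_peg',.086),('knob_grip',.1),('rack_end',.026),('stop',.015)):
      for r in tip_of(p,th)[:1]:
        c=C(q,atz(p,r['centre'],z));print(th,c.round(4),round(r['conf'],2),np.arctan2(c[1],c[0])%6.2832)"
```

```text
clamp [-0.0743 -0.0194] r 0.0768 drum 0.339 Ftan(ccw on tool) 0.3 Frad 0.6 grip 0.0
lever_peg [-0.046  -0.1398] 0.74 4.394319637465115
knob_grip [-0.0784 -0.0268] 0.53 3.4711694012121086
rack_end [0.0525 0.1245] 0.81 1.1715579811702996
stop [0.0565 0.1189] 0.73 1.1273899124912816
```

View pics/fin.png

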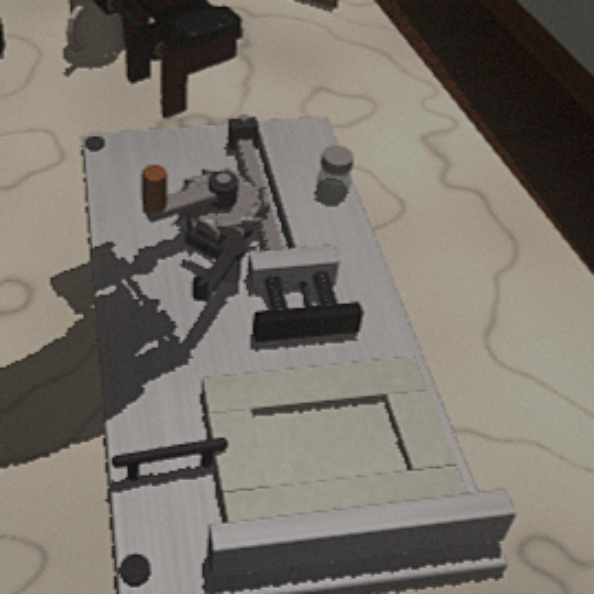

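The rack end meets the stop at crop (243,140), the jaw is well off the front, the lever is off and the gripper is clear. I'm handing the job in.

```bash
python3 -c "
from rig import *
print(close_job())"
```

```text
the job is handed in; nothing more can be done
None
```

The clamp is released and the job handed in, with no verdict returned: lever off, pawl clear, the rack eased onto its stop (drum about 0.3 rad), the jaw well off the drawer front, and the gripper clear; the drawer front, bar pull and jar look unmoved in the last picture, which barely shows the mug.

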